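Point the stream selector at the filter port

ROBOT

A 7-joint arm with a two-finger parallel gripper is mounted at the origin on a cart in front of the work surface, level with it; the furniture and walls round the work are solid. World frame = base frame: x ahead of the robot, y to its left, z up, the work surface at z = 0. Lengths are in m, angles in rad, forces in N, time in s.
With the tool pointing down it reaches from about 0.425 to 0.875 m from the base axis. Payload 4.7 kg.
Tool frame: the origin (TCP) lies between the finger pads; the fingertips stand 14 mm ahead of it and the grasp point (between the pads) lies 5 mm behind it; z points along the fingers, y is the line along which they close (so a half turn about z gives the same grasp; the last joint's range is limited). The gripper opens to 87 mm and grips with 3 to 60 N. Pads are 19 mm wide; open, the fingers measure 117 mm over their backs; the gripper's body (75 mm by 190 mm) begins 51 mm behind the grasp point.
Start: joints at [-1.267, 0.321, -0.07, 1.45, 0.023, 1.371, -0.057], TCP at [0.186, 0.623, 0.237] pointing down, gripper open.
Joint ranges: [-2.86, 2.86], [-0.3, 2.09], [-1.38, 1.24], [0.06, 2.45], [-1.56, 4.7], [0.09, 2.05], [-2.69, 2.69]. Speed limits (rad/s): [2.57, 2.57, 3.14, 3.14, 3.14, 3.14, 3.14].

INTERFACE

Orientations are given as a rotation vector (axis times angle).
In Python, from bench import ctrl gives the robot as it stands.
- The arm moves only by the shell command python3 -m inch 'ROWS' [OPENING] [FORCE]. ROWS is JSON, a list of rows, each a list of 6 numbers: the shift along the world's x, y, z in mm, then the turn, a rotation vector about the world's x, y, z in degrees. In form: [[tx, ty, tz, rx, ry, rz], ...]. A call has 1 to 20 rows; each row is the pose to reach, as a shift and turn from the pose commanded when the call began; what a row does not reach only later rows make up. A row lasts 1/8 s, in which the tool goes at most 62.5 mm and 10.7 degrees, less where a joint would pass 70% of its speed; a pose out of reach is approached as far as the arm can. A call with a gripper value outside its range is refused whole. OPENING is the finger opening in mm, from 0 to 87, set as the call begins (- or left out, the last holds). The fingers move at their own pace and stop on an object; FORCE is the grip in N (left out, the last holds). Time passes only in rows, so rows that repeat a pose let the fingers close. It gives the time, the measured TCP pose, the force, the opening and the grip force at its end, in the units of the state.
- ctrl.get_state(): the state, without advancing time (a new reading comes with each control period).
- ctrl.get_image(name): name is "side" or "top" or "wrist"; returns (picture, depth): 384x512x3 uint8, red, green, blue; 384x512 float32, m along the optical axis (not along the pixel's ray), 0 where there is no reading.
- ctrl.camera_params(name): a dict with "mtx" (3x3 intrinsics, pixels), "dist_coeffs" ([k1, k2, p1, p2, k3] as OpenCV has them; the pictures are not rectified), "T" (4x4, takes a point from camera to world coordinates). Camera axes: x right, y down, z forward; pixel columns grow to the right and rows downward; lengths in m; the calibration is good to about 2 mm. A picture is of the moment at which its call begins: read the wrist's pose just before it. camera_params takes no time and is no camera call; for the wrist camera it gives the pose at the moment of the call.
- ctrl.close_job(): hands the job in; it is judged then, once.
The state is a dict: "time": time; "joint_positions": joint angles; "qd": joint speeds; "joint_torque": joint torques, N m; "position": TCP position; "tool_rot": TCP orientation; "ft_force": force on the tool from outside, world axes, zero at the start; "torque": the same for the moment, N m; "grip_width": opening from 0.0 (shut) to 1.0 (fully open); "grip_force": force on a finger pad.
Only numpy, scipy, OpenCV 4.12 (cv2) and the standard library are available. Lean on these libraries where they do the work, as an engineer would, in place of code of your own. Each camera call takes 0.05 s, during which the arm holds its last target. There are 200 camera calls.

TASK

Turn the black pointer knob of the round grey metal stream selector so that its pointer points straight at the port that carries the disc-shaped syringe filter, not at one of the slim plugs. The knob turns endlessly either way: take the shorter way round, do not go past the filter and round again, and leave the knob released and at rest.

Things in the scene. Friction and masses are not known exactly. Their poses are not given: they have to be found in the camera images.
- valve: Stream selector: fixed round grey metal housing, 190 mm across, 30 mm high, inlet stub on its rim at +x. Origin: centre of underside, on the knob axis; z up. Ten ports, tops at z = 32 mm, 36 degrees apart on a 75 mm radius, one at -x. Those 36 and 72 degrees either side of -x carry, in changing order, the filter and three slim white plugs (12 mm across, 12 mm high), all fixed.
- selector (a joint): Angle of the black knob, rad, positive anticlockwise from above; no stops or detents, friction 0.06 N m, stays where left. At 0 the pointer points along the valve's -x; starts within 0.2 of 0. Grip bar on the axis, in line with the pointer: 48 mm long, 16 thick, 44 to 85 mm above the worktop, on a round skirt 54 mm across, 34 to 44 mm up. Grasp across the thickness, 68 mm up.
- pointer_tip (a point): Tip of the pointer, a black bar 9 mm wide with a white line that reaches from one side of the knob's skirt to 56 mm from the knob axis, 40 mm above the worktop. Its frame turns with the knob: the pointer points along its -x, z up.
- filter: The target: white syringe filter, a flat disc 25 mm across with a small hub on top, 13 mm high, fixed on a port of the selector. Origin: centre of its underside, 32 mm above the worktop, 75 mm from the knob axis. A like filter lying loose on the worktop is only a spare.

How it is judged:
At the end, for the whole second after the job is handed in: The pointer points at the syringe filter within 10 degrees (the filter's centre lies within 13 mm of the pointer's centre line, on the pointer's side), the selector reads between -1.6 and 1.6 rad (no extra turn), and the knob is at rest (y of filter in the frame of pointer_tip between -0.013 and 0.013 m and x of filter in the frame of pointer_tip below 0 m and value of joint selector between -1.6 and 1.6 rad and velocity of joint selector between -0.05 and 0.05 rad/s); the robot touches nothing.
It fails at once if the knob is turned the long way: more than 0.65 rad from its zero, away from the filter's side ((y of filter in the frame of valve below 0 m and value of joint selector below -0.65 rad) or (y of filter in the frame of valve above 0 m and value of joint selector above 0.65 rad)).
It also fails if it takes over 32 s, if anything falls off the work surface, if the arm or the gripper's body presses on something with over 40 N, if the wrist force passes 120 N, or if a joint passes its speed limit or range.

## Working session

There is one attempt and no reset: what is moved stays moved. The work goes in short steps, Python scripts to look and compute and a shell command to move; the robot and the scene stay as the last step left them, time stands still between calls to the robot, and variables do not carry over. Pictures are saved under pics/ and viewed, at most 10 in all, crops included, and the job is handed in when it is done.

```bash
mkdir -p pics; python3 - <<'E'
from bench import ctrl
import cv2,numpy as np
s=ctrl.get_state();print(s['time'],s['position'],s['tool_rot'])
ims=[]
for n in("top","side"):
    im,d=ctrl.get_image(n);np.savez(f'{n}.npz',im=im,d=d);cv2.imwrite(f'pics/{n}0.png',im[:,:,::-1]);p=ctrl.camera_params(n);print(n,p['T'].round(3).tolist(),p['mtx'].round(1).tolist(),p['dist_coeffs'])
E
```

```text
0.0 [0.18562774 0.62236766 0.23545996] [-4.53505977e-01 -3.10852168e+00  3.03858094e-03]
top [[0.058, -0.977, 0.207, 0.296], [-0.998, -0.056, 0.015, -0.01], [-0.003, -0.208, -0.978, 0.903], [0.0, 0.0, 0.0, 1.0]] [[361.2, 0.0, 255.1], [0.0, 361.2, 187.7], [0.0, 0.0, 1.0]] [-0.03913426  0.          0.          0.          0.        ]
side [[-0.966, -0.101, 0.238, 0.252], [-0.258, 0.468, -0.845, 0.691], [-0.027, -0.878, -0.478, 0.477], [0.0, 0.0, 0.0, 1.0]] [[414.9, 0.0, 260.6], [0.0, 414.9, 191.1], [0.0, 0.0, 1.0]] [0.03279716 0.         0.         0.         0.        ]
```

View pics/top0.png

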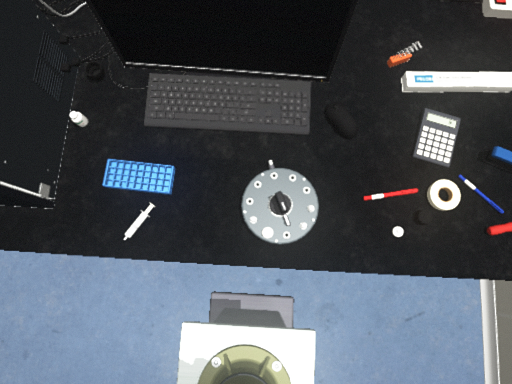

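The top view shows the selector at about (280,205), its inlet stub at (270,163) and the loose spare at (398,231). I'll enlarge the selector.

```bash
cat > h.py <<'E'
import cv2,numpy as np
from bench import ctrl
def ray(n,uv,z,p=None):
    p=p or ctrl.camera_params(n);T=np.array(p['T'])
    q=cv2.undistortPoints(np.array(uv,float).reshape(-1,1,2),np.array(p['mtx']),np.array(p['dist_coeffs'])).reshape(-1,2)
    d=np.c_[q,np.ones(len(q))]@T[:3,:3].T;o=T[:3,3]
    return o+d*((np.asarray(z)-o[2])/d[:,2])[:,None]
E
python3 - <<'E'
from h import *
im=np.load('top.npz')['im'];
cv2.imwrite('pics/topc.png',cv2.resize(im[155:250,230:330,::-1],None,fx=6,fy=6,interpolation=cv2.INTER_CUBIC))
hsv=cv2.cvtColor(im,cv2.COLOR_RGB2HSV)
m=((im.min(2)>60)&(im.max(2)<256)).astype(np.uint8);m[:, :230]=0;m[:,330:]=0;m[:160]=0;m[248:]=0
m=cv2.morphologyEx(m,cv2.MORPH_OPEN,np.ones((9,9)))
c=max(cv2.findContours(m,0,2)[0],key=cv2.contourArea);c=cv2.convexHull(c)
e=cv2.fitEllipse(c);print(e,ray('top',[e[0]],[.03]))
E
```

```text
((279.731201171875, 205.6208953857422), (76.51545715332031, 77.81092834472656), 119.30472564697266) [[ 0.43950794 -0.05993218  0.03      ]]
```

View pics/topc.png

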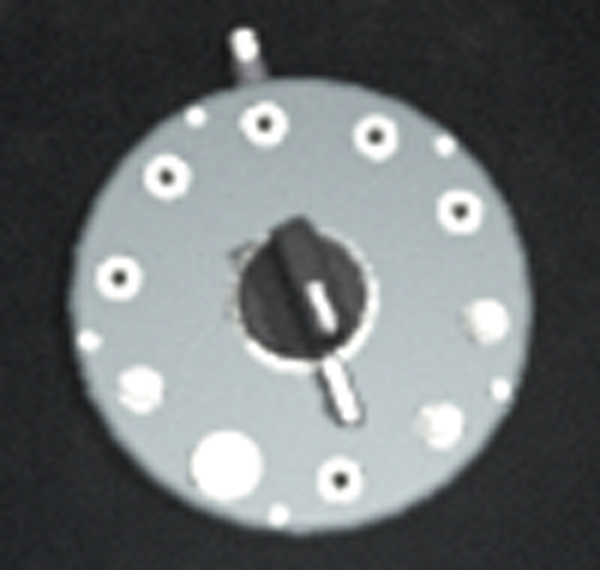

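View pics/side0.png

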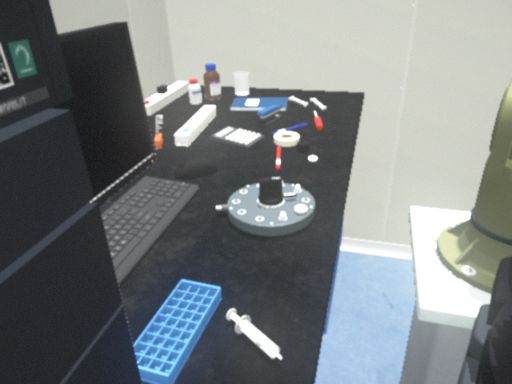

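The crop shows the large filter disc at (227,465), next to the bare -x port at (340,480). Plugs are at (140,388), (440,425) and (487,320). The pointer tip is near (350,422), so the knob has to turn clockwise.

```bash
python3 - <<'E'
from h import *
f=lambda a:(np.array(a)+.5)/6-.5+[230,155]
P=dict(port0=((340,480),.032),port180a=((264,123),.032),filt=((227,465),.042),pa=((333,363),.042),tip=((350,418),.042),barA=((315,285),.085),barB=((332,328),.085),stub=((243,45),.02),p1=((166,177),.032),p2=((376,136),.032),p3=((460,211),.032),p4=((119,277),.032))
W={k:ray('top',[f(a)],[z])[0] for k,(a,z) in P.items()}
A=np.array([W[k][:2] for k in('port0','port180a','p1','p2','p3','p4')])
b=np.linalg.lstsq(np.c_[2*A,np.ones(6)],(A**2).sum(1),rcond=None)[0];c=b[:2];print('centre',c,'r',np.sqrt(b[2]+c@c))
for k in W: v=W[k][:2]-c;print(k,W[k].round(4),'r',np.hypot(*v).round(4),'brg',np.degrees(np.arctan2(v[1],v[0])).round(1))
for a,b in(('pa','tip'),('barA','barB')): v=W[b]-W[a];print(a,np.degrees(np.arctan2(v[1],v[0])))
import scipy.spatial.transform as t
print(t.Rotation.from_rotvec(ctrl.get_state()['tool_rot']).as_matrix().round(3))
E
```

```text
centre [ 0.44240719 -0.06003256] r 0.07498528306051618
port0 [ 0.3697 -0.0786  0.032 ] r 0.075 brg -165.7
port180a [ 0.515  -0.0412  0.032 ] r 0.075 brg 14.6
filt [ 0.3722 -0.0329  0.042 ] r 0.0753 brg 158.8
pa [ 0.4153 -0.0731  0.042 ] r 0.0301 brg -154.2
tip [ 0.3937 -0.0808  0.042 ] r 0.053 brg -156.9
barA [ 0.439  -0.0618  0.085 ] r 0.0039 brg -152.2
barB [ 0.4227 -0.069   0.085 ] r 0.0216 brg -155.4
stub [ 0.5515 -0.0311  0.02  ] r 0.1128 brg 14.9
p1 [ 0.4898 -0.002   0.032 ] r 0.075 brg 50.8
p2 [ 0.5122 -0.0877  0.032 ] r 0.075 brg -21.6
p3 [ 0.4825 -0.1233  0.032 ] r 0.0749 brg -57.7
p4 [0.4469 0.0148 0.032 ] r 0.075 brg 86.5
pa -160.46279973396614
barA -156.11555418492526
[[-0.958  0.286 -0.   ]
 [ 0.286  0.958 -0.002]
 [-0.    -0.002 -1.   ]]
```

```bash
python3 - <<'E'
from h import *
d=np.load('top.npz')['d'];p=ctrl.camera_params('top');T=np.array(p['T'])
v,u=np.mgrid[0:384:2,0:512:2];D=d[v,u].ravel()
q=cv2.undistortPoints(np.c_[u.ravel(),v.ravel()].astype(float).reshape(-1,1,2),np.array(p['mtx']),np.array(p['dist_coeffs'])).reshape(-1,2)
X=(np.c_[q,np.ones(len(q))]*D[:,None])@T[:3,:3].T+T[:3,3];X=X[D>0]
print('rows x 0.2.., cols y',np.arange(.65,-.3,-.1).round(2))
for x in np.arange(.2,.9,.08):
    print(round(x,2),[round(float(X[(abs(X[:,0]-x)<.04)&(abs(X[:,1]-y)<.05),2].max(initial=-9)),2) for y in np.arange(.65,-.3,-.1)])
E
```

```text
rows x 0.2.., cols y [ 0.65  0.55  0.45  0.35  0.25  0.15  0.05 -0.05 -0.15 -0.25]
0.2 [-0.79, -0.79, -0.79, -0.79, -0.79, -0.7, -0.7, -0.7, -0.69, -0.79]
0.28 [0.0, 0.0, 0.0, 0.01, 0.0, 0.0, 0.0, 0.0, 0.0, 0.0]
0.36 [0.0, 0.0, 0.0, 0.02, 0.03, 0.0, 0.04, 0.05, 0.04, 0.0]
0.44 [0.07, 0.23, 0.01, 0.03, 0.03, 0.01, 0.05, 0.09, 0.04, 0.01]
0.52 [-9.0, 0.25, 0.01, 0.03, 0.03, 0.0, 0.03, 0.03, 0.03, 0.01]
0.6 [-9.0, 0.28, 0.05, 0.01, 0.01, 0.01, 0.01, 0.01, 0.01, 0.02]
0.68 [-9.0, 0.3, 0.05, 0.02, 0.02, 0.02, 0.02, 0.03, 0.04, 0.04]
0.76 [-9.0, 0.32, 0.13, 0.29, 0.29, 0.3, 0.31, 0.32, 0.33, 0.0]
0.84 [-9.0, 0.27, 0.13, 0.0, 0.0, -9.0, -9.0, -9.0, 0.0, 0.0]
```

```bash
python3 -m inch '[[20,-40,0,0,0,2],[40,-80,0,0,0,4],[60,-120,0,0,0,6],[82,-160,0,0,0,8],[106,-198,0,0,0,11],[132,-234,0,0,0,14],[159,-270,0,0,0,17],[182,-310,0,0,0,20],[202,-352,0,0,0,23],[218,-396,0,0,0,26],[232,-440,0,0,0,29],[243,-486,0,0,0,32],[251,-532,-15,0,0,35],[255,-580,-30,0,0,38],[257,-628,-45,0,0,40],[257,-682,-60,0,0,40],[257,-682,-60,0,0,40],[257,-682,-60,0,0,40]]' 87 20
python3 - <<'E'
from h import *
p=ctrl.camera_params('wrist');im,d=ctrl.get_image('wrist');np.savez('w.npz',im=im,d=d,T=p['T'],K=p['mtx'],k=p['dist_coeffs']);cv2.imwrite('pics/w0.png',im[:,:,::-1])
s=ctrl.get_state();print(s['joint_positions'],s['qd'])
E
```

```text
time: 2.35
position: [0.4426, -0.0585, 0.1765]
tool_rot: [0.637, -3.076, -0.001]
ft_force: [0.1, -0.2, 0.2]
grip_width: 0.998
grip_force: 0.0
[-0.57992144 -0.11521444  0.61813098  2.02854337  0.07075949  1.20786006
  1.99057713] [-0.00893486 -0.0015794  -0.01117399 -0.00437963  0.00265859  0.00049632
  0.00265866]
```

View pics/w0.png

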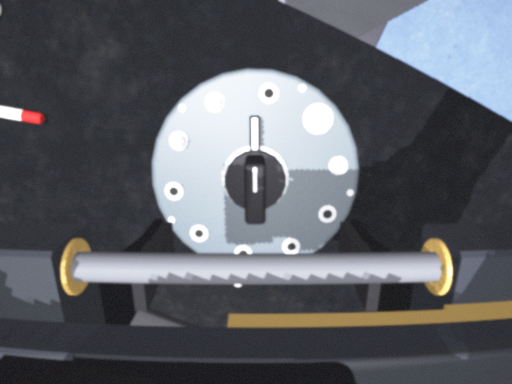

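The wrist view shows the pointer line at column 255 (rows 117–150) and the filter at (318,118), with the grip bar lined up. I'll check the numbers.

```bash
python3 - <<'E'
from h import *
z=np.load('w.npz');p=dict(T=z['T'],mtx=z['K'],dist_coeffs=z['k'])
A=ray('',[(268,93),(327,214),(291,246),(199,233),(174,191)],[.032]*5,p)[:,:2]
b=np.linalg.lstsq(np.c_[2*A,np.ones(5)],(A**2).sum(1),rcond=None)[0];c=b[:2];print('centre',c,'r',np.sqrt(b[2]+c@c))
m=(z['im'].min(2)>170).astype(np.uint8)
n,l,s,ce=cv2.connectedComponentsWithStats(m)
R=cv2.undistort
for i in range(1,n):
    if 30<s[i,4]<2000 and 150<ce[i,0]<360 and 80<ce[i,1]<210:
        zz=.042 if ce[i,1]<160 else .085
        w=ray('',[ce[i]],[zz],p)[0];v=w[:2]-c;print(ce[i].round(1),s[i].tolist(),'r',np.hypot(*v).round(4),'brg',np.degrees(np.arctan2(v[1],v[0])).round(1))
w=ray('',[(254.5,118),(254.5,150)],[.042]*2,p);v=w[0]-w[1];print('ptr',np.degrees(np.arctan2(v[1],v[0])))
w=ray('',[(255.5,168),(255,190)],[.085]*2,p);v=w[0]-w[1];print('bar',w,np.degrees(np.arctan2(v[1],v[0])))
from scipy.spatial.transform import Rotation as Ro
y=Ro.from_rotvec(ctrl.get_state()['tool_rot']).as_matrix()[:,1];print('tool y',np.degrees(np.arctan2(y[1],y[0])))
E
```

```text
centre [ 0.44287672 -0.05997881] r 0.07474232747487192
[254.5 178.5] [252, 167, 6, 26, 119] r 0.0127 brg -155.4
[349.6 192.3] [346, 189, 8, 8, 50] r 0.0707 brg 115.2
ptr -156.67346072876575
bar [[ 0.42377641 -0.06775067  0.085     ]
 [ 0.4391758  -0.06150063  0.085     ]] -157.90961127143552
tool y 113.4834482167487
```

```bash
python3 -m inch '[[0,-1,-40,0,0,0],[0,-1,-80,0,0,0],[0,-1,-105,0,0,0],[0,-1,-113,0,0,0],[0,-1,-113,0,0,0],[0,-1,-113,0,0,0]]' && python3 -m inch '[[0,0,0,0,0,0],[0,0,0,0,0,0],[0,0,0,0,0,0],[0,0,0,0,0,0],[0,0,0,0,0,0],[0,0,0,0,0,0],[0,0,0,0,0,0],[0,0,0,0,0,0]]' 0 25
```

```text
time: 3.15
position: [0.4439, -0.0597, 0.0647]
tool_rot: [-0.638, 3.074, 0.0]
ft_force: [0.2, 0.3, -0.8]
grip_width: 0.999
grip_force: 0.0
time: 4.15
position: [0.4426, -0.0596, 0.0636]
tool_rot: [0.637, -3.076, -0.002]
ft_force: [0.6, -0.3, 3.1]
grip_width: 0.183
grip_force: 25.0
```

Gripped, at 16 mm opening. Now I'll turn it 44.5° clockwise.

```bash
python3 -m inch '[[0,0,0,0,0,-4],[0,0,0,0,0,-9],[0,0,0,0,0,-14],[0,0,0,0,0,-19],[0,0,0,0,0,-24],[0,0,0,0,0,-29],[0,0,0,0,0,-34],[0,0,0,0,0,-39],[0,0,0,0,0,-42],[0,0,0,0,0,-44.5],[0,0,0,0,0,-44.5],[0,0,0,0,0,-44.5],[0,0,0,0,0,-44.5]]' && python3 -m inch '[[0,0,0,0,0,0],[0,0,0,0,0,0],[0,0,0,0,0,0],[0,0,0,0,0,0],[0,0,0,0,0,0],[0,0,0,0,0,0],[0,0,0,0,0,0]]' 87 && python3 -m inch '[[0,0,20,0,0,0],[0,0,60,0,0,0],[0,0,100,0,0,0],[0,0,115,0,0,0],[0,0,115,0,0,0],[0,0,115,0,0,0]]'
python3 - <<'E'
from h import *
p=ctrl.camera_params('wrist');im,d=ctrl.get_image('wrist');np.savez('w.npz',im=im,T=p['T'],K=p['mtx'],k=p['dist_coeffs']);cv2.imwrite('pics/w1.png',im[:,:,::-1])
E
```

```text
time: 5.78
position: [0.4426, -0.0596, 0.0636]
tool_rot: [-0.574, -3.088, -0.001]
ft_force: [-1.4, 2.0, 1.2]
grip_width: 0.18
grip_force: 25.0
time: 6.65
position: [0.4428, -0.0601, 0.0636]
tool_rot: [0.575, 3.088, 0.0]
ft_force: [0.3, 0.1, -1.0]
grip_width: 0.893
grip_force: 0.0
time: 7.4
position: [0.4418, -0.06, 0.1771]
tool_rot: [-0.575, -3.086, 0.001]
ft_force: [-0.6, 0.2, -0.0]
grip_width: 0.997
grip_force: 0.0
```

View pics/w1.png

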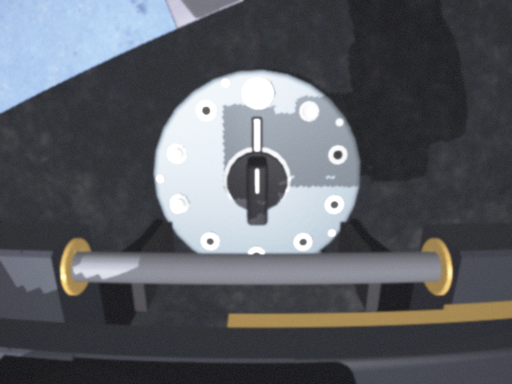

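The pointer line at column 257 (rows 118–150) points straight at the filter disc at (258,93). The gripper is clear of the knob, so I'm handing in.

```bash
python3 -c "
from bench import ctrl
print(ctrl.close_job())"
```

```text
the job is handed in; nothing more can be done
None
```

The knob was turned about 44.5° clockwise, the shorter way, and the last wrist picture shows its pointer aimed straight at the syringe filter; the gripper was released and clear, and I handed the job in at about 7.5 s (no verdict was returned).

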